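# Find the rocking corner of the jig plate and press its shim flat

## Task

Press down on the corners of the jig plate with the fingertips, one at a time, until you find the corner that rocks. Then press the shim beside that corner fully flat, leave the other three shims standing, and move clear so that the plate is left level. Only touch and press: do not grasp or lift anything, and do not disturb the V-block on the plate or the things lying around the jig.

Things in the scene. Friction and masses are not known exactly. Their poses are not given: they have to be found in the camera images.
- jig_base: Dark steel base of the levelling jig, fixed to the worktop; 150 x 160 mm plus four ears that carry the shims (270 mm overall in y). Origin: centre of its underside on the worktop; x points away from the robot, y to the left, z up (it may be turned up to 0.25 rad).
- jig_plate: Aluminium jig plate, 130 (x) x 150 (y) x 10 mm, top face 50 mm above the worktop, level by itself on a sprung pivot at its centre; it cannot be taken off. Origin: centre of its underside, on the pivot, 40 mm above the worktop; axes as the base when level. Three corners stand firm on hidden rest pins; the pin of the fourth, which may be any, is 8 mm short, so the plate rocks there.
- v_block_1: Steel V-block, 45 x 50 x 40 mm, standing loose on the middle of the plate (top 90 mm above the worktop). Origin: centre of its underside. Not to be moved or lifted.
- gauge_block_1: Loose gauge block, 35 x 30 x 9 mm, lying on the worktop between the two left shims. Origin: centre of underside. Leave alone.
- adapter_5: Loose RF adapter, 21 x 38 x 21 mm, lying on the worktop between the two right shims. Origin: centre of underside. Leave alone.
- gauge_block_2: Loose gauge block, 20 x 30 x 9 mm, lying on the worktop in front of the jig (robot side). Origin: centre of underside. Leave alone.
- loupe: Loose black loupe, 38 mm across, 43 mm high, standing to the left of the jig. Leave alone.
- pin_gauge_2: Loose steel pin gauge, 14 mm across, 70 mm long, lying to the right of the jig. Leave alone.
- corner_near_left (a point): Point on top of the plate corner nearer the robot, on its left (+y); 12 mm in from both edges, 50 mm above the worktop when level, moves with the plate. Pressed, a firm corner gives under 1.5 mm; the rocking one gives way under 2 to 4 N, sinks 7 to 9 mm (tilt about 0.1 rad, opposite corner rises) and stops hard, and springs back level when released.
- corner_near_right (a point): Point on top of the plate corner nearer the robot, on its right (-y); 12 mm in from both edges, 50 mm above the worktop when level, moves with the plate. Pressed, a firm corner gives under 1.5 mm; the rocking one gives way under 2 to 4 N, sinks 7 to 9 mm (tilt about 0.1 rad, opposite corner rises) and stops hard, and springs back level when released.
- corner_far_left (a point): Point on top of the plate corner farther from the robot, on its left (+y); 12 mm in from both edges, 50 mm above the worktop when level, moves with the plate. Pressed, a firm corner gives under 1.5 mm; the rocking one gives way under 2 to 4 N, sinks 7 to 9 mm (tilt about 0.1 rad, opposite corner rises) and stops hard, and springs back level when released.
- corner_far_right (a point): Point on top of the plate corner farther from the robot, on its right (-y); 12 mm in from both edges, 50 mm above the worktop when level, moves with the plate. Pressed, a firm corner gives under 1.5 mm; the rocking one gives way under 2 to 4 N, sinks 7 to 9 mm (tilt about 0.1 rad, opposite corner rises) and stops hard, and springs back level when released.
- tab_near_left (a point): Point on top of the shim leaf beside the corner nearer the robot, on its left (+y), 42 mm out from its hinge. Steel leaf 22 mm wide, 3 mm thick, reaching 54 mm sideways out (base +y left, -y right) from a hinge 75 mm off the base centre line, 18 mm up. At the start it slopes up outward by 0.5 rad, this point 39 mm above the worktop; flat, this point is 19.5 mm above it.
- shim_near_left (a joint): Angle of the shim leaf nearer the robot, on its left (+y): 0 = standing up (start), 0.5 = flat on its stop. Takes 4 to 6 N downward on its outer part; stays where left. Pressed flat it lifts the pin of its corner by 8 mm: at the rocking corner that fills the gap and the plate stays level; at a firm corner it jams or tilts the plate.
- tab_near_right (a point): Point on top of the shim leaf beside the corner nearer the robot, on its right (-y), 42 mm out from its hinge. Steel leaf 22 mm wide, 3 mm thick, reaching 54 mm sideways out (base +y left, -y right) from a hinge 75 mm off the base centre line, 18 mm up. At the start it slopes up outward by 0.5 rad, this point 39 mm above the worktop; flat, this point is 19.5 mm above it.
- shim_near_right (a joint): Angle of the shim leaf nearer the robot, on its right (-y): 0 = standing up (start), 0.5 = flat on its stop. Takes 4 to 6 N downward on its outer part; stays where left. Pressed flat it lifts the pin of its corner by 8 mm: at the rocking corner that fills the gap and the plate stays level; at a firm corner it jams or tilts the plate.
- tab_far_left (a point): Point on top of the shim leaf beside the corner farther from the robot, on its left (+y), 42 mm out from its hinge. Steel leaf 22 mm wide, 3 mm thick, reaching 54 mm sideways out (base +y left, -y right) from a hinge 75 mm off the base centre line, 18 mm up. At the start it slopes up outward by 0.5 rad, this point 39 mm above the worktop; flat, this point is 19.5 mm above it.
- shim_far_left (a joint): Angle of the shim leaf farther from the robot, on its left (+y): 0 = standing up (start), 0.5 = flat on its stop. Takes 4 to 6 N downward on its outer part; stays where left. Pressed flat it lifts the pin of its corner by 8 mm: at the rocking corner that fills the gap and the plate stays level; at a firm corner it jams or tilts the plate.
- tab_far_right (a point): Point on top of the shim leaf beside the corner farther from the robot, on its right (-y), 42 mm out from its hinge. Steel leaf 22 mm wide, 3 mm thick, reaching 54 mm sideways out (base +y left, -y right) from a hinge 75 mm off the base centre line, 18 mm up. At the start it slopes up outward by 0.5 rad, this point 39 mm above the worktop; flat, this point is 19.5 mm above it.
- shim_far_right (a joint): Angle of the shim leaf farther from the robot, on its right (-y): 0 = standing up (start), 0.5 = flat on its stop. Takes 4 to 6 N downward on its outer part; stays where left. Pressed flat it lifts the pin of its corner by 8 mm: at the rocking corner that fills the gap and the plate stays level; at a firm corner it jams or tilts the plate.

How it is judged:
By the outcome, as a careful person would: the job done as asked, in the order asked, and still so for the second after the job is handed in, with the robot touching nothing.
It also fails if it takes over 54 s, if anything falls off the work surface, if the arm or the gripper's body presses on something with over 40 N, if the wrist force passes 120 N, or if a joint passes its speed limit or range.

## Robot

A 7-joint arm with a two-finger parallel gripper is mounted at the origin on a cart in front of the work surface, level with it; the furniture and walls round the work are solid. World frame = base frame: x ahead of the robot, y to its left, z up, the work surface at z = 0. Lengths are in m, angles in rad, forces in N, time in s.
With the tool pointing down it reaches from about 0.4 to 0.875 m from the base axis. Payload 19.3 kg.
Tool frame: the origin (TCP) lies at the very end of the fingers, on their centre line; the grasp point (between the pads) lies 19 mm behind it; z points along the fingers, y is the direction in which the jaws open and shut (so a half turn about z gives the same grasp; the last joint's range is limited). The gripper opens to 85 mm and grips with 20 to 120 N. Pads are 22 mm wide; open, the fingers measure 114 mm over their backs; the gripper's body (76 mm by 85 mm) begins 54 mm behind the grasp point. The pads swing forward as they close: fully open they stand 13 mm farther back than shut.
Start: joints at [1.102, 0.521, -0.036, 1.599, 0.021, 1.021, -0.113], TCP at [0.243, -0.576, 0.231] pointing down, gripper open.
Joint ranges: [-2.91, 2.91], [-0.3, 2.13], [-1.5, 1.42], [0.17, 2.43], [-1.26, 4.41], [0.16, 1.93], [-2.52, 2.52]. Speed limits (rad/s): [1.89, 1.89, 2.39, 2.39, 3.01, 3.01, 3.01].

## Interface

Orientations are given as [roll, pitch, yaw] about the fixed x, y, z axes, in that order (R = Rz(yaw) Ry(pitch) Rx(roll)).
In Python, from workcell import bot, grab_frame, calibration, workorder gives the robot as it stands.
- The arm moves only by the tool move_arm, never from a script. Its arguments are lists of equal length, an entry for each row: "jaw": the closure in counts, from 0 (fully open) to 255 (shut); "dp": the shift along the tool's x, y, z in units of 800 mm (1.0 is 800 mm), a list of three; "rotation": the turn, a rotation vector about the tool's x, y, z in units of pi rad (1.0 is pi rad), a list of three. In form: {"jaw": [jaw, ...], "dp": [[dx, dy, dz], ...], "rotation": [[rx, ry, rz], ...]}. A call has 1 to 10 rows; each row shifts and turns the commanded pose from where the row before left it, along the tool's axes as they then stand; what a row does not reach is not made up. A row lasts 1/8 s, in which the tool goes at most 62.5 mm and 10.7 degrees, less where a joint would pass 70% of its speed; a pose out of reach is approached as far as the arm can. A call with a number of a shift or a turn outside -1 to 1 is refused whole. A call with a gripper value outside its range is refused whole. The fingers move at their own pace and stop on an object; "squeeze" is the grip in N (left out, the last holds). Time passes only in rows, so rows that do not move let the fingers close. It gives the time, the measured TCP pose, the force and the opening at its end, in the units of the state.
- bot.observe(): the state, without advancing time (a new reading comes with each control period).
- grab_frame(name): name is "side" or "top"; returns the picture (384x512x3 uint8, blue, green, red); there is no depth.
- calibration(name): a dict with "camera_matrix" (3x3 intrinsics, pixels), "dist" ([k1, k2, p1, p2, k3] as OpenCV has them; the pictures are not rectified), "T" (4x4, takes a point from camera to world coordinates). Camera axes: x right, y down, z forward; pixel columns grow to the right and rows downward; lengths in m; the calibration is good to about 2 mm. A picture is of the moment at which its call begins. calibration takes no time and is no camera call.
- workorder.job_done(): hands the job in, once; it reports no verdict.
The state is a dict: "clock": time; "qpos": joint angles; "qd": joint speeds; "joint_efforts": joint torques, N m; "position": TCP position; "tool_rot": TCP orientation; "force": force on the tool from outside, world axes, zero at the start; "moment": the same for the moment, N m; "grip_width": finger opening in m.
Only numpy, scipy, OpenCV 4.12 (cv2) and the standard library are available. Lean on these libraries where they do the work, as an engineer would, in place of code of your own. Each camera call takes 0.05 s, during which the arm holds its last target. There are 200 camera calls.

## Working session

There is one attempt and no reset: what is moved stays moved. The work goes in short steps, Python scripts to look and compute and a tool call to move; the robot and the scene stay as the last step left them, time stands still between calls to the robot, and variables do not carry over. Pictures are saved under pics/ and viewed, about 8 in all and at most 12, crops included, and the job is handed in when it is done.

Besides the shell and the picture viewer there is one more tool, called by a JSON object that holds its "op" and its "data". move_arm: Moves the arm, as the interface text tells. Shifts and turns lie within -1 to 1; 1 stands for 800 mm of shift or pi rad of turn. Its arguments: {"type":"object","properties":{"jaw":{"type":"array","items":{"type":"number"}},"dp":{"type":"array","items":{"type":"array","items":{"type":"number","minimum":-1,"maximum":1}}},"rotation":{"type":"array","items":{"type":"array","items":{"type":"number","minimum":-1,"maximum":1}}},"squeeze":{"type":"number"}},"required":["jaw","dp","rotation"]}

```bash
mkdir -p pics; ls
python3 - <<'E'
from workcell import bot, grab_frame, calibration
import cv2
for n in ("top","side"):
    im=grab_frame(n); cv2.imwrite(f"pics/{n}0.png",im); c=calibration(n); print(n,c["camera_matrix"],c["dist"],c["T"])
s=bot.observe();print({k:s[k] for k in ("clock","position","tool_rot","force","grip_width")})
E
```

```text
pics
top [[500.06836166   0.         257.26117049]
 [  0.         500.06836166 193.98509586]
 [  0.           0.           1.        ]] [-0.19113693  0.          0.          0.          0.        ] [[-7.03881177e-04 -9.95053515e-01  9.93378466e-02  3.77930603e-01]
 [-9.99978826e-01  1.34303545e-03  6.36742079e-03  4.42274970e-02]
 [-6.46933869e-03 -9.93312613e-02 -9.95033390e-01  1.42217136e+00]
 [ 0.00000000e+00  0.00000000e+00  0.00000000e+00  1.00000000e+00]]
side [[467.1410972    0.         259.22235794]
 [  0.         467.1410972  184.92569965]
 [  0.           0.           1.        ]] [-0.10322338  0.          0.          0.          0.        ] [[-0.99528451 -0.05215719  0.08178244  0.39412566]
 [-0.09649209  0.44632419 -0.88965386  1.18890181]
 [ 0.00990036 -0.89335007 -0.44925231  0.6283823 ]
 [ 0.          0.          0.          1.        ]]
{'clock': 0.1, 'position': array([ 0.24255037, -0.57569773,  0.23079962]), 'tool_rot': array([-3.14058801e+00,  8.44440547e-05,  3.98787726e-01]), 'force': array([-0.08761455, -0.65219242, -0.28365368]), 'grip_width': 0.08532808824997513}
```

View pics/top0.png

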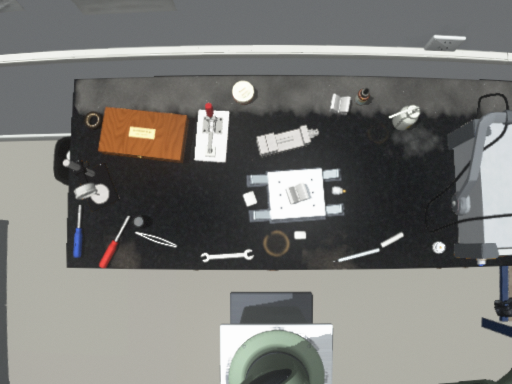

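View pics/side0.png

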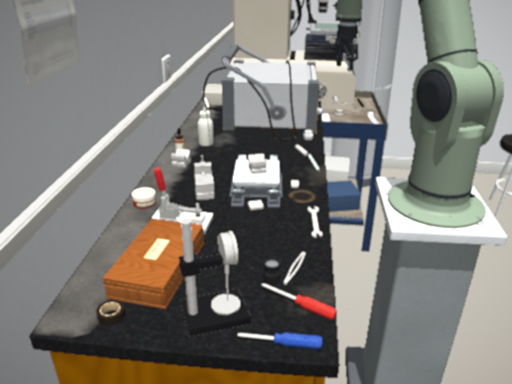

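The top view shows the plate centred near (297,194), with leaf pairs at its left (258,180 / 260,215) and right (333,174 / 334,210). The side view shows the jig at (257,178). Next I'll measure the plate and leaves.

```bash
cat > h.py <<'E'
import numpy as np, cv2
from workcell import bot, grab_frame, calibration
def cast(n,uv,z):
    c=calibration(n);K,d,T=c["camera_matrix"],np.array(c["dist"]),c["T"]
    p=cv2.undistortPoints(np.array(uv,float).reshape(-1,1,2),K,d).reshape(-1,2)
    r=np.c_[p,np.ones(len(p))]@T[:3,:3].T
    o=T[:3,3]; return o+r*((z-o[2])/r[:,2])[:,None]
def proj(n,P):
    c=calibration(n);Ti=np.linalg.inv(c["T"])
    return cv2.projectPoints(np.array(P,float).reshape(-1,3),cv2.Rodrigues(Ti[:3,:3])[0],Ti[:3,3],c["camera_matrix"],np.array(c["dist"]))[0].reshape(-1,2)
E
python3 - <<'E'
from h import *
im=cv2.imread("pics/top0.png")
g=cv2.cvtColor(im,cv2.COLOR_BGR2GRAY)
m=(g>195).astype(np.uint8); m[:150]=0;m[240:]=0;m[:,:262]=0;m[:,330:]=0
m=cv2.morphologyEx(m,cv2.MORPH_OPEN,np.ones((3,3)))
cs,_=cv2.findContours(m,cv2.RETR_EXTERNAL,cv2.CHAIN_APPROX_NONE)
c=max(cs,key=cv2.contourArea);r=cv2.minAreaRect(c);b=cv2.boxPoints(r);print(r,b)
w=cast("top",b,.05);print(w,w.mean(0),np.linalg.norm(np.roll(w,-1,0)-w,axis=1))
e=w-np.roll(w,-1,0);print(np.degrees(np.arctan2(e[:,1],e[:,0])))
ctr=w.mean(0)[:2]
k=np.argmax(np.linalg.norm(e,axis=1)); th=np.arctan2(e[k,1],e[k,0])-np.pi/2; th=(th+np.pi/2)%np.pi-np.pi/2
R=np.array([[np.cos(th),-np.sin(th)],[np.sin(th),np.cos(th)]])
print("ctr",ctr,"yaw",th)
L=lambda x,y,z:[*(ctr+R@[x,y]),z]
P=[L(sx*65,sy*75,.05) for sx,sy in[]]
P=[L(sx*.065,sy*.075,.05) for sx in(1,-1) for sy in(1,-1)]+[L(sx*.053,sy*.063,.05) for sx in(1,-1) for sy in(1,-1)]
q=proj("top",P)
s=6;x0,y0=235,150
crop=cv2.resize(im[y0:y0+95,x0:x0+125],None,fx=s,fy=s,interpolation=cv2.INTER_CUBIC)
for p in q: cv2.circle(crop,tuple(int(v) for v in((p-[x0,y0]+.5)*s)),4,(0,0,255),1)
cv2.imwrite("pics/crop0.png",crop)
E
```

```text
((291.823486328125, 193.70587158203125), (47.398441314697266, 62.89112854003906), 85.60128784179688) [[258.6529  172.48824]
 [321.35876 167.66469]
 [324.99408 214.92351]
 [262.2882  219.74706]]
[[ 0.57476708  0.04911034  0.05      ]
 [ 0.58821957 -0.12525336  0.05      ]
 [ 0.45670854 -0.13351747  0.05      ]
 [ 0.44383763  0.03925975  0.05      ]] [ 0.5158832  -0.04260018  0.05      ] [0.17488188 0.13177044 0.17325596 0.13129948]
[  94.41174008    3.59571876  -85.73966397 -175.69740787]
ctr [ 0.5158832  -0.04260018] yaw 0.07699939005131107
```

View pics/crop0.png

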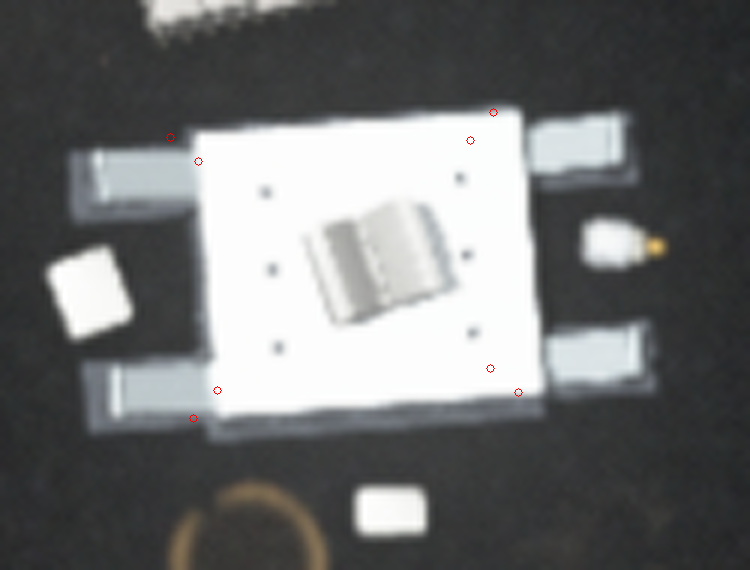

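The crop shows the plate corners at crop px (193,132), (521,108), (544,393) and (216,416). My first rectangle took in the left leaves, so I'll use these corners instead.

```bash
cat >> h.py <<'E'
def frame():
    b=np.array([(193,132),(521,108),(544,393),(216,416)])/6.-.5+[235,150]  # FL FR NR NL
    w=cast("top",b,.05)[:,:2]
    src=np.array([(65,75),(65,-75),(-65,-75),(-65,75)])/1000.
    c=w.mean(0);v=w-c
    th=np.arctan2((src[:,0]*v[:,1]-src[:,1]*v[:,0]).sum(),(src*v).sum())
    R=np.array([[np.cos(th),-np.sin(th)],[np.sin(th),np.cos(th)]])
    return c,th,R,w
E
python3 - <<'E'
from h import *
c,th,R,w=frame();print(c,th);print(np.linalg.norm(np.roll(w,-1,0)-w,axis=1))
for n,(x,y) in dict(FL=(53,63),FR=(53,-63),NR=(-53,-63),NL=(-53,63)).items():
    print(n,c+R@[x/1e3,y/1e3])
# leaf tips in crop: FL (93,175) NL(113,392) FR(627,143) NR(643,352); z at tip 18+54*sin.5+3
t=np.array([(93,175),(113,392),(627,143),(643,352)])/6.-.5+[235,150]
print((cast("top",t,.0455)[:,:2]-c)@R)
# v block extents in the jig frame
t=np.array([(305,235),(415,197),(457,285),(345,323)])/6.-.5+[235,150]
print((cast("top",t,.09)[:,:2]-c)@R)
E
```

```text
[ 0.51724909 -0.05389252] 0.07109891084166853
[0.15250106 0.13247946 0.15104871 0.13157872]
FL [0.56563973 0.01271339]
FR [ 0.57459065 -0.11296828]
NR [ 0.46885845 -0.12049842]
NL [0.45990754 0.00518325]
[[ 0.049806    0.12383213]
 [-0.05109705  0.12173432]
 [ 0.0469768  -0.12486674]
 [-0.05061093 -0.12369558]]
[[ 0.01011312  0.03073611]
 [ 0.02362265 -0.01978191]
 [-0.01718851 -0.03533062]
 [-0.0305086   0.01598615]]
```

```bash
cat >> h.py <<'E'
def go(x,y,z):
    "jig-frame target in mm (z world) -> remaining shift in jig yaw tool axes, units of 800 mm"
    c,th,R,_=frame(); s=bot.observe(); p=np.array(s["position"])
    d=R.T@(c+R@[x/1e3,y/1e3]-p[:2]); out=np.array([d[0],-d[1],p[2]-z/1e3])
    print("t %.2f rot"%s["clock"],np.round(s["tool_rot"],4),"F",np.round(s["force"],2),"drz/pi",round((s["tool_rot"][2]-th)/np.pi,4),"total",np.round(out/.8,4))
E
python3 -c "
from h import *
go(-53,-63,120)"
```

```text
t 0.10 rot [-3.1406e+00  1.0000e-04  3.9880e-01] F [-0.09 -0.65 -0.28] drz/pi 0.1043 total [ 0.3226 -0.5475  0.1385]
```

{"op": "move_arm", "data": {"jaw": [255, 255, 255, 255, 255, 255, 255, 255, 255, 255], "dp": [[0, 0, 0], [0, 0, 0], [0.032, -0.055, 0], [0.032, -0.055, 0], [0.032, -0.055, 0], [0.032, -0.055, 0], [0.032, -0.055, 0], [0.032, -0.055, 0], [0.032, -0.055, 0], [0.032, -0.055, 0]], "rotation": [[0, 0, 0.052], [0, 0, 0.052], [0, 0, 0], [0, 0, 0], [0, 0, 0], [0, 0, 0], [0, 0, 0], [0, 0, 0], [0, 0, 0], [0, 0, 0]]}}

```text
clock: 1.35
position: [0.4221, -0.2086, 0.2313]
tool_rot: [3.142, 0.0, 0.072]
force: [1.3, -0.6, 0.4]
grip_width: 0.0001
```

```bash
python3 -c "
from h import *
go(-53,-63,100)"
```

```text
t 1.35 rot [3.1416 0.     0.072 ] F [ 1.27 -0.61  0.44] drz/pi 0.0003 total [ 0.0662 -0.1057  0.1641]
```

{"op": "move_arm", "data": {"jaw": [255, 255, 255, 255, 255, 255, 255], "dp": [[0.033, -0.053, 0], [0.033, -0.053, 0], [0, 0, 0.05], [0, 0, 0.06], [0, 0, 0.054], [0, 0, 0], [0, 0, 0]], "rotation": [[0, 0, 0], [0, 0, 0], [0, 0, 0], [0, 0, 0], [0, 0, 0], [0, 0, 0], [0, 0, 0]]}}

```text
clock: 2.22
position: [0.4688, -0.1219, 0.1014]
tool_rot: [3.141, -0.001, 0.072]
force: [-0.6, -0.2, 0.7]
grip_width: -0.0003
```

```bash
python3 -c "
from h import *
go(-53,-63,52)
for n in('top','side'): cv2.imwrite(f'pics/{n}1.png',grab_frame(n))
a=cv2.imread('pics/top1.png')[140:250,225:375];b=cv2.imread('pics/side1.png')[130:240,205:325]
cv2.imwrite('pics/c1.png',np.vstack([cv2.resize(a,(540,300)),cv2.resize(b,(540,300))]))"
```

```text
t 2.23 rot [ 3.1414e+00 -9.0000e-04  7.1900e-02] F [-0.59 -0.22  0.66] drz/pi 0.0003 total [ 0.0003 -0.0017  0.0617]
```

View pics/c1.png

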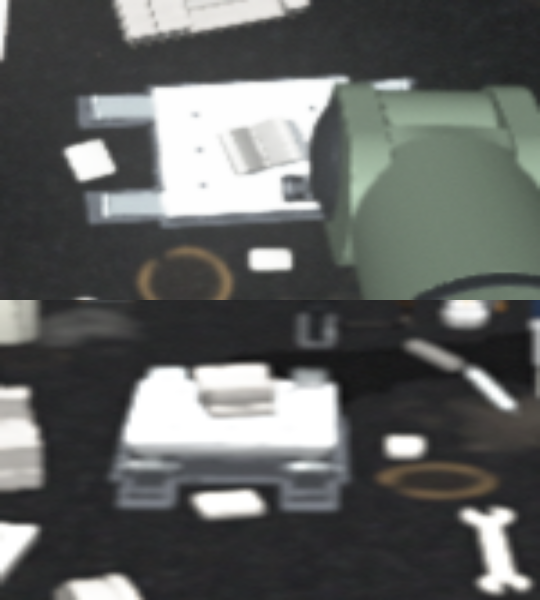

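```bash
python3 -c "
from h import *
p=bot.observe()['position']
for n in('top','side'):
  q=proj(n,[p,[*p[:2],.05]]);print(n,q)
im=cv2.imread('pics/side1.png')
for v in q: cv2.circle(im,tuple(int(i) for i in v),3,(0,0,255),1)
cv2.imwrite('pics/s1.png',im)"
```

```text
top [[323.12236258 209.15223197]
 [320.78568338 210.45294522]]
side [[274.68486982 145.64921922]
 [274.27374948 161.35270066]]
```

View pics/s1.png

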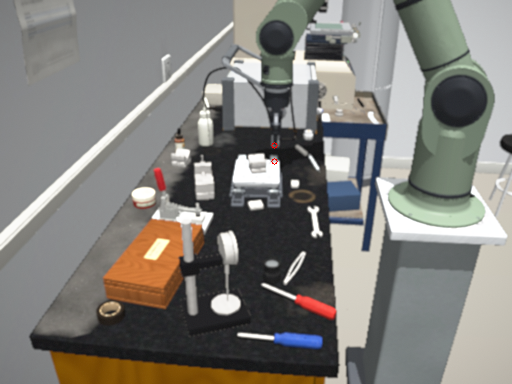

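The side view shows the fingertips at (275,145), above the near-right corner, as the calibration predicts. I'll press this corner.

{"op": "move_arm", "data": {"jaw": [255, 255, 255, 255, 255, 255], "dp": [[0, -0.002, 0.03], [0, 0, 0.0305], [0, 0, 0], [0, 0, 0.0025], [0, 0, 0.0025], [0, 0, 0]], "rotation": [[0, 0, 0], [0, 0, 0], [0, 0, 0], [0, 0, 0], [0, 0, 0], [0, 0, 0]]}}

```text
clock: 3.08
position: [0.469, -0.1205, 0.0494]
tool_rot: [3.141, -0.002, 0.072]
force: [-4.8, 1.1, 23.7]
grip_width: -0.0001
```

Near-right is firm: 24 N with about 0.6 mm of give. Next is near-left.

{"op": "move_arm", "data": {"jaw": [255, 255, 255, 255, 255, 255, 255], "dp": [[0, 0, -0.0375], [0, 0, -0.0375], [0, -0.0525, 0], [0, -0.0525, 0], [0, -0.0525, 0], [0, 0, 0.03], [0, 0, 0]], "rotation": [[0, 0, 0], [0, 0, 0], [0, 0, 0], [0, 0, 0], [0, 0, 0], [0, 0, 0], [0, 0, 0]]}}

```text
clock: 3.95
position: [0.4585, 0.0057, 0.0835]
tool_rot: [3.141, 0.001, 0.073]
force: [0.7, 0.4, 0.1]
grip_width: -0.0003
```

```bash
python3 -c "
from h import *
go(-53,63,51)"
```

```text
t 3.95 rot [3.1415e+00 1.3000e-03 7.2900e-02] F [0.66 0.4  0.13] drz/pi 0.0006 total [0.0017 0.0008 0.0406]
```

{"op": "move_arm", "data": {"jaw": [255, 255, 255, 255, 255, 255], "dp": [[0.002, 0.001, 0.02], [0, 0, 0.0195], [0, 0, 0], [0, 0, 0.0025], [0, 0, 0.002], [0, 0, 0]], "rotation": [[0, 0, 0], [0, 0, 0], [0, 0, 0], [0, 0, 0], [0, 0, 0], [0, 0, 0]]}}

```text
clock: 4.7
position: [0.4608, 0.0048, 0.0487]
tool_rot: [-3.142, -0.0, 0.072]
force: [-0.2, 0.1, 1.2]
grip_width: 0.0003
```

{"op": "move_arm", "data": {"jaw": [255, 255, 255], "dp": [[0, 0, 0.002], [0, 0, 0.002], [0, 0, 0]], "rotation": [[0, 0, 0], [0, 0, 0], [0, 0, 0]]}}

```text
clock: 5.08
position: [0.4606, 0.0049, 0.0452]
tool_rot: [-3.142, 0.0, 0.072]
force: [-0.1, -0.1, 2.9]
grip_width: 0.0
```

Near-left gives way at about 3 N. I'll press it down to its stop to confirm.

{"op": "move_arm", "data": {"jaw": [255, 255, 255, 255, 255], "dp": [[0, 0, 0.0025], [0, 0, 0.0025], [0, 0, 0.001], [0, 0, 0.001], [0, 0, 0]], "rotation": [[0, 0, 0], [0, 0, 0], [0, 0, 0], [0, 0, 0], [0, 0, 0]]}}

```text
clock: 5.7
position: [0.4607, 0.0049, 0.0409]
tool_rot: [3.141, -0.001, 0.072]
force: [-11.4, 2.2, 46.2]
grip_width: -0.0002
```

The rocking corner is near-left: about 3 N, roughly 9 mm of sink, then a hard stop. I'll release it and move over its shim.

{"op": "move_arm", "data": {"jaw": [255, 255, 255, 255, 255, 255], "dp": [[0, 0, -0.02], [0, 0, -0.04], [0.003, -0.031, 0], [0, -0.031, 0], [0, 0, 0.02], [0, 0, 0]], "rotation": [[0, 0, 0], [0, 0, 0], [0, 0, 0], [0, 0, 0], [0, 0, 0], [0, 0, 0]]}}

```text
clock: 6.45
position: [0.4589, 0.0544, 0.071]
tool_rot: [3.141, 0.002, 0.072]
force: [1.0, -0.9, -0.5]
grip_width: 0.0001
```

```bash
python3 -c "
from h import *
go(-50,114,50)"
```

```text
t 6.45 rot [3.1413e+00 1.7000e-03 7.2400e-02] F [ 1.03 -0.92 -0.53] drz/pi 0.0004 total [ 0.0006 -0.0022  0.0262]
```

{"op": "move_arm", "data": {"jaw": [255, 255, 255, 255, 255, 255, 255], "dp": [[0, -0.002, 0.026], [0, 0, 0.0075], [0, 0, 0.0075], [0, 0, 0.0075], [0, 0, 0.0075], [0, 0, 0.004], [0, 0, 0]], "rotation": [[0, 0, 0], [0, 0, 0], [0, 0, 0], [0, 0, 0], [0, 0, 0], [0, 0, 0], [0, 0, 0]]}}

```text
clock: 7.32
position: [0.4591, 0.0559, 0.0235]
tool_rot: [3.141, 0.001, 0.072]
force: [0.1, -0.2, 0.7]
grip_width: -0.0
```

{"op": "move_arm", "data": {"jaw": [255, 255, 255, 255, 255], "dp": [[0, 0, 0.0025], [0, 0, 0.0015], [0, 0, 0.0015], [0, 0, 0.001], [0, 0, 0]], "rotation": [[0, 0, 0], [0, 0, 0], [0, 0, 0], [0, 0, 0], [0, 0, 0]]}}

```text
clock: 7.95
position: [0.4593, 0.0561, 0.0188]
tool_rot: [-3.142, -0.0, 0.072]
force: [-4.1, 1.2, 16.1]
grip_width: -0.0
```

Hard stop at z ≈ 19 mm, which matches flat. One slightly firmer push, then I'll lift clear and look.

{"op": "move_arm", "data": {"jaw": [255, 255, 255, 255, 255, 255, 255, 255, 255, 255], "dp": [[0, 0, 0.0015], [0, 0, 0], [0, 0, -0.02], [0, 0, -0.07], [0, 0, -0.07], [0, 0, -0.07], [-0.03, -0.06, 0], [-0.03, -0.06, 0], [-0.02, -0.07, 0], [0, -0.07, 0]], "rotation": [[0, 0, 0], [0, 0, 0], [0, 0, 0], [0, 0, 0], [0, 0, 0], [0, 0, 0], [0, 0, 0], [0, 0, 0], [0, 0, 0], [0, 0, 0]]}}

```text
clock: 9.2
position: [0.3795, 0.2601, 0.2019]
tool_rot: [3.141, -0.001, 0.072]
force: [0.9, 0.5, -0.1]
grip_width: 0.0
```

```bash
python3 -c "
from h import *
s=bot.observe();print(s['clock'],s['position'],s['force'])
for n in('top','side'): cv2.imwrite(f'pics/{n}2.png',grab_frame(n))
f=lambda i:[cv2.imread(f'pics/top{i}.png')[145:250,235:360],cv2.imread(f'pics/side{i}.png')[140:220,210:305]]
cv2.imwrite('pics/c2.png',np.hstack([np.vstack([cv2.resize(a,(400,300),interpolation=cv2.INTER_CUBIC) for a in f(i)]) for i in (0,2)]))"
```

```text
9.2 [0.37948894 0.2601487  0.2018821 ] [ 0.93534233  0.49290496 -0.06485376]
```

View pics/c2.png

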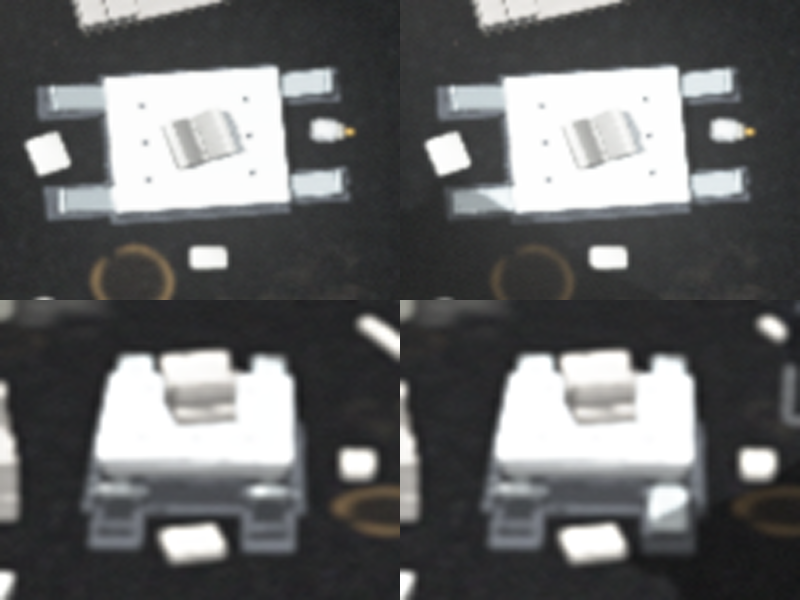

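Before (left) and after (right): only the near-left leaf has changed and now lies flat (right half, about (480,200) top and (668,510) side). The plate, V-block and loose things look the same. Handing in.

```bash
python3 -c "
from workcell import workorder
print(workorder.job_done())"
```

```text
the job is handed in; nothing more can be done
None
```

The near-left corner was the one that rocked. Its shim is now pressed flat, and I handed the job in at about 9.3 s with the arm well clear.

- **Corners:** I pressed near-right first and it was firm, with 24 N and about 0.6 mm of give. Near-left gave way at about 3 N, sank about 9 mm and stopped hard at 46 N on the fingertips. I stopped searching there, so the two far corners were not pressed.
- **Shim:** The near-left leaf met a hard stop with the fingertips at about 19 mm, against 19.5 mm for flat. I gave it one slightly firmer push before lifting away.
- **Last checks:** After lifting away the force reading was near zero. The before and after pictures show only the near-left leaf changed: the plate looks level, the other three shims are standing, and the V-block and the loose things in the picture have not moved. The crops did not include the loupe, and caught only part of the pin gauge.
- **Not checked:** I did not press the near-left corner again after shimming it. No check failed; my first measurement of the plate wrongly included the left leaves, and I corrected it before moving.

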